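# Nest the button dippers

### The arm

A 7-joint arm with a two-finger parallel gripper is mounted at the origin on the work surface. World frame = base frame: x ahead of the robot, y to its left, z up, the work surface at z = 0. Lengths are in m, angles in rad, forces in N, time in s.
With the tool pointing down it reaches from about 0.4 to 0.875 m from the base axis. Payload 4.4 kg.
Tool frame: the origin (TCP) lies between the finger pads; the fingertips stand 17 mm ahead of it and the grasp point (between the pads) lies 2 mm behind it; z points along the fingers, y is the line along which they close (so a half turn about z gives the same grasp; the last joint's range is limited). The gripper opens to 85 mm and grips with 20 to 120 N. Pads are 22 mm wide; open, the fingers measure 114 mm over their backs; the gripper's body (76 mm by 85 mm) begins 54 mm behind the grasp point. The pads swing forward as they close: fully open they stand 13 mm farther back than shut.
Start: joints at [-1.203, 0.628, 0.038, 1.517, -0.027, 0.996, -0.02], TCP at [0.273, 0.59, 0.248] pointing down, gripper open.
Joint ranges: [-3.06, 3.06], [-0.37, 2.12], [-1.25, 1.32], [0.18, 2.47], [-1.1, 4.24], [0.23, 1.98], [-2.94, 2.94]. Speed limits (rad/s): [2.57, 2.57, 3.14, 3.14, 3.14, 3.14, 3.14].

### API

Orientations are given as a 3x3 rotation matrix whose columns are the frame's x, y, z axes.
In Python, from cell import r gives the robot as it stands.
- The arm moves only by the tool carry_out, never from a script. Its argument "steps" is a list of rows, each a list of 3 entries, a list of its own where there are three numbers: the shift along the tool's x, y, z in cm, then the turn, a rotation vector about the tool's x, y, z in rad, then the opening, from -1 (shut) to 1 (fully open). In form: [[[dx, dy, dz], [wx, wy, wz], grip], ...]. A call has 1 to 20 rows; each row shifts and turns the commanded pose from where the row before left it, along the tool's axes as they then stand; what a row does not reach is not made up. A row lasts 1/10 s, in which the tool goes at most 50 mm and 8.59 degrees, less where a joint would pass 70% of its speed; a pose out of reach is approached as far as the arm can. A call is refused whole if a number of a shift passes 5 or a number of a turn 0.15, either way. A call with a gripper value outside its range is refused whole. The fingers move at their own pace and stop on an object; "newtons" is the grip in N (left out, the last holds). Time passes only in rows, so rows that do not move let the fingers close. It gives the time, the measured TCP pose, the force, the opening and the grip force at its end, in the units of the state.
- r.read_state(): the state, without advancing time (a new reading comes with each control period).
- r.grab_frame(name): name is "scene" or "side" or "wrist"; returns the picture (384x512x3 uint8, red, green, blue); there is no depth.
- r.calibration(name): a dict with "camera_matrix" (3x3 intrinsics, pixels), "T" (4x4, takes a point from camera to world coordinates). Camera axes: x right, y down, z forward; pixel columns grow to the right and rows downward; lengths in m; the calibration is good to about 2 mm. A picture is of the moment at which its call begins: read the wrist's pose just before it. calibration takes no time and is no camera call; for the wrist camera it gives the pose at the moment of the call.
- r.close_job(): hands the job in; it is judged then, once.
The state is a dict: "time_s": time; "joints": joint angles; "qvel": joint speeds; "joint_torque": joint torques, N m; "tool_pos": TCP position; "tool_rot": TCP orientation; "ft_force": force on the tool from outside, world axes, zero at the start; "ft_torque": the same for the moment, N m; "gripper_width": opening from 0.0 (shut) to 1.0 (fully open); "gripper_force": force on a finger pad.
Only numpy, scipy, OpenCV 4.12 (cv2) and the standard library are available. Lean on these libraries where they do the work, as an engineer would, in place of code of your own. Each camera call takes 0.05 s, during which the arm holds its last target. There are 200 camera calls.

### The job

Put the three steel button dippers away as one nest: first lower the medium one into the large one, then the small one into the medium one, each sitting upright and fully down on the floor of the next, lowered in and not dropped. Turn the handles so that they fan apart and none lies on another, with at least 5 cm between any two handle ends. The large dipper stays standing on its cork pad, and the other things on the table stay where they are.

Things in the scene. Friction and masses are not known exactly. Their poses are not given: they have to be found in the camera images.
- large_mid (a point): The large dipper: round open steel cup, 100 mm across outside at the rim, 86 mm at the base, 60 mm high, wall 3 mm, floor 5 mm thick, about 400 g, with one long fixed handle. Point on the cup's axis, half-way up (30 mm above its underside). z is up the cup's axis; the handle points along -x.
- large_grip (a point): Middle of the sloping grip of the large dipper's handle, 94.5 mm out from the cup's axis, 92 mm above its underside; same axes. The handle is a bar 10 mm thick (along y), 14 mm deep: level from the rim to 72 mm out, 58 to 72 mm above the underside (so it stands above its rim); then the straight grip, 70 mm long, rises outward, leaning 40 degrees from vertical.
- large_tip (a point): Far upper end of the large dipper's handle: 117 mm out from the axis, 119 mm above its underside; same axes as the dipper.
- medium_mid (a point): The medium dipper: round open steel cup, 80 mm across outside at the rim, 68 mm at the base, 60 mm high, wall 3 mm, floor 5 mm thick, about 220 g, with one long fixed handle. Point on the cup's axis, half-way up (30 mm above its underside). z is up the cup's axis; the handle points along -x.
- medium_grip (a point): Middle of the sloping grip of the medium dipper's handle, 94.5 mm out from the cup's axis, 92 mm above its underside; same axes. The handle is a bar 10 mm thick (along y), 14 mm deep: level from the rim to 72 mm out, 58 to 72 mm above the underside (so it stands above its rim); then the straight grip, 70 mm long, rises outward, leaning 40 degrees from vertical.
- medium_tip (a point): Far upper end of the medium dipper's handle: 117 mm out from the axis, 119 mm above its underside; same axes as the dipper.
- small_mid (a point): The small dipper: round open steel cup, 60 mm across outside at the rim, 52 mm at the base, 60 mm high, wall 3 mm, floor 5 mm thick, about 150 g, with one long fixed handle. Point on the cup's axis, half-way up (30 mm above its underside). z is up the cup's axis; the handle points along -x.
- small_grip (a point): Middle of the sloping grip of the small dipper's handle, 94.5 mm out from the cup's axis, 92 mm above its underside; same axes. The handle is a bar 10 mm thick (along y), 14 mm deep: level from the rim to 72 mm out, 58 to 72 mm above the underside (so it stands above its rim); then the straight grip, 70 mm long, rises outward, leaning 40 degrees from vertical.
- small_tip (a point): Far upper end of the small dipper's handle: 117 mm out from the axis, 119 mm above its underside; same axes as the dipper.
- pad: Round cork pad 132 mm across and 4 mm thick, fixed to the table, under the large dipper. Origin at the centre of its underside.
- rack: Fixed plywood thread shelf: a board 300 mm wide, 150 mm deep (x), underside 195 mm above the table, 15 mm thick, spools on it, side panels at the rear half, open front and back. Origin on the table under the middle of the front edge; x runs back under the board. The medium or the small dipper stands under it, axis about 85 mm behind the front edge, handle to the front; the other stands in the open.
- cone: Cone of thread, 64 mm across, 112 mm high; to be left alone. Origin under its centre.
- pincushion: Domed pincushion, 84 mm across, 50 mm high with its pins; to be left alone. Origin under its centre.
- tape: Round tape-measure case, 54 mm across, 16 mm high; to be left alone. Origin under its centre.
- bobbins: Open grey bobbin tray, 80 x 120 mm, 26 mm high; to be left alone. Origin under its centre.
- spool: Wooden spool, 38 mm across, 52 mm high, under the thread shelf near one end; to be left alone. Origin under its centre.
- scissors: Scissors lying flat, 180 mm long, 10 mm high; to be left alone. Origin at the pivot's height on the table, blades along +x.
Not all that is in view belongs to the job. Leave any blue look-alike of the part that bears small_mid alone.

How it is judged:
On the way, in this order (a step that is already met when the one before it is completed fails the run):
1. the medium dipper sits in the large one, handles apart (horizontal distance between medium_mid and large_mid below 0.012 m and z of medium_mid in the frame of large_mid between 0.001 and 0.009 m and angle between medium_mid's own z axis and vertical below 0.06 rad and horizontal distance between medium_tip and large_tip above 0.05 m), for 0.2 s.
2. the small dipper sits in the medium one, handles apart (horizontal distance between small_mid and medium_mid below 0.012 m and z of small_mid in the frame of medium_mid between 0.001 and 0.009 m and angle between small_mid's own z axis and vertical below 0.06 rad and horizontal distance between small_tip and medium_tip above 0.05 m and horizontal distance between small_tip and large_tip above 0.05 m), for 0.2 s.
At the end, for the whole second after the job is handed in: Medium in large and small in medium, each within 12 mm of the next one's axis, upright within 3 degrees and fully down (5 mm above the next, within 4 mm); all handle ends over 50 mm apart seen from above; the large one upright within 30 mm of its pad's middle; all at rest (all of step 1 and all of step 2 and angle between large_mid's own z axis and vertical below 0.05 rad and horizontal distance between large_mid and pad below 0.03 m and linear speed of each of large, medium, small below 0.02 m/s); the robot touches nothing.
It fails at once if the medium dipper is dropped into the large one (faster than 0.6 m/s inside it) (horizontal distance between medium_mid and large_mid below 0.02 m and z of medium_mid in the frame of large_mid below 0.055 m and linear speed of medium above 0.6 m/s).
It fails at once if the small dipper is dropped into the medium one (faster than 0.6 m/s inside it) (horizontal distance between small_mid and medium_mid below 0.02 m and z of small_mid in the frame of medium_mid below 0.055 m and linear speed of small above 0.6 m/s).
It fails at once if one of the other loose things is shifted by more than 30 mm (distance of any of cone, pincushion, tape, bobbins, spool, scissors from where it was at the start of the episode above 0.03 m).
It also fails if it takes over 72 s, if anything falls off the work surface, if the arm or the gripper's body presses on something with over 40 N, if the wrist force passes 120 N, or if a joint passes its speed limit or range.

## Working session

There is one attempt and no reset: what is moved stays moved. The work goes in short steps, Python scripts to look and compute and a tool call to move; the robot and the scene stay as the last step left them, time stands still between calls to the robot, and variables do not carry over. Pictures are saved under pics/ and viewed, at most 10 in all, crops included, and the job is handed in when it is done.

Besides the shell and the picture viewer there is one more tool, called after "Request:" as name([rows], argument=value, ...), one row to a line, values as JSON. carry_out: Moves the arm, as the interface text tells. Its arguments: {"type":"object","properties":{"steps":{"type":"array"},"newtons":{"type":"number"}},"required":["steps"]}

```bash
mkdir -p pics; ls; python3 - <<'E'
from cell import r
import cv2,numpy as np
for n in("scene","side"):
    f=r.grab_frame(n);c=r.calibration(n)
    print(n,np.round(c["camera_matrix"],1).tolist(),np.round(c["T"],4).tolist())
    cv2.imwrite(f"pics/{n}0.png",f[:,:,::-1])
a=cv2.imread("pics/scene0.png");b=cv2.imread("pics/side0.png")
for n,i in(("scene",a),("side",b)): cv2.imwrite(f"pics/{n}0b.png",cv2.resize(i,(800,600),interpolation=cv2.INTER_CUBIC))
s=r.read_state();print(s)
E
```

```text
pics
scene [[390.5, 0.0, 252.5], [0.0, 390.5, 192.2], [0.0, 0.0, 1.0]] [[-0.565, 0.6681, -0.4841, 1.0759], [0.8249, 0.4686, -0.3161, 0.3898], [0.0157, -0.578, -0.8159, 1.0202], [0.0, 0.0, 0.0, 1.0]]
side [[483.1, 0.0, 253.7], [0.0, 483.1, 195.6], [0.0, 0.0, 1.0]] [[-0.9967, -0.0468, 0.0657, 0.4164], [-0.0803, 0.6611, -0.746, 1.1946], [-0.0085, -0.7488, -0.6627, 1.1186], [0.0, 0.0, 0.0, 1.0]]
{'time_s': 0.1, 'joints': array([-1.20279202,  0.6292468 ,  0.03842096,  1.51824632, -0.02698292,
        0.99627795, -0.02002608]), 'qvel': array([ 0.00030382, -0.00287404,  0.00192615, -0.00187988, -0.00030118,
        0.00152078,  0.0018368 ]), 'joint_torque': array([ 3.28149981e-03, -5.64524853e+01,  1.23046305e+00, -1.93969613e+01,
        1.12455900e-02,  5.38070468e-03,  6.37349544e-06]), 'tool_pos': array([0.2729598 , 0.58934522, 0.24749194]), 'tool_rot': array([[-9.07374522e-01,  4.20322507e-01, -6.83656475e-04],
       [ 4.20323063e-01,  9.07373259e-01, -1.51397484e-03],
       [-1.60260957e-05, -1.66109878e-03, -9.99998620e-01]]), 'ft_force': array([-0.17079868,  0.62053193, -0.05967107]), 'ft_torque': array([ 0.01353995,  0.00378489, -0.00776436]), 'gripper_force': 0.0, 'gripper_width': 1.0040949588646872}
```

View pics/scene0b.png

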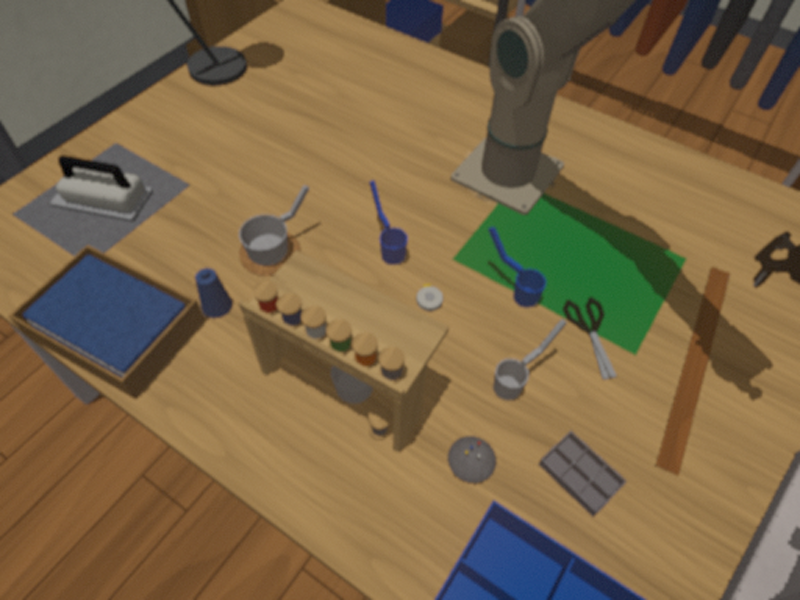

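View pics/side0b.png

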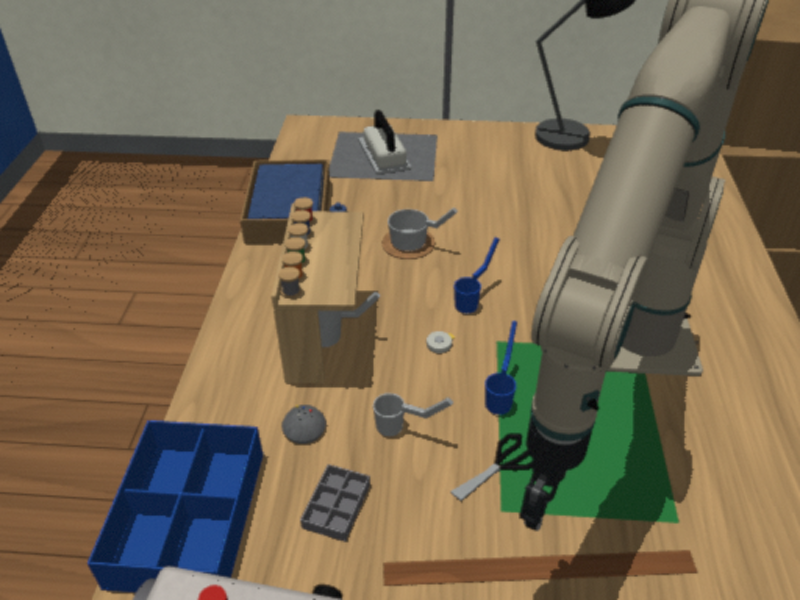

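The scene view shows the large dipper at about (265,240) with its tip at (305,189). The small grey dipper is at (511,372) with its tip at (563,325). The medium one is under the shelf, partly hidden at (352,385). In the side view the large is at (408,225), the medium handle tip at (376,297), and the small at (389,405) with its tip at (450,403). Blue look-alikes stand at scene (393,245) and (528,288).

```bash
cat > h.py <<'E'
from cell import r
import numpy as np, cv2
from scipy.optimize import least_squares
C={n:r.calibration(n) for n in("scene","side")}
def proj(c,P):
    T=np.linalg.inv(c["T"]);q=np.atleast_2d(P)@T[:3,:3].T+T[:3,3]
    q=q@np.asarray(c["camera_matrix"]).T
    return q[:,:2]/q[:,2:]
def plane(c,uv,z):
    d=c["T"][:3,:3]@np.linalg.solve(c["camera_matrix"],[uv[0],uv[1],1.]);o=c["T"][:3,3]
    return o+d*(z-o[2])/d[2]
S=1.5625
E
python3 - <<'E'
from h import *
def p(n,u,v,z): return np.round(plane(C[n],((u+.5)/S-.5,(v+.5)/S-.5),z),3)
print("large",p("scene",265,232,.064),p("side",408,222,.064),"tip",p("scene",305,189,.123),p("side",454,212,.123))
print("small",p("scene",511,370,.06),p("side",389,405,.06),"tip",p("scene",563,325,.119),p("side",450,403,.119))
print("med tip",p("side",376,297,.119),"base?",p("scene",352,395,.005))
print("rack front top corners",p("scene",447,330,.21),p("scene",290,262,.21),p("side",362,212,.21),p("side",357,305,.21))
print("rack back",p("scene",242,307,.21),p("scene",404,387,.21))
print("blue",p("scene",393,236,.06),p("scene",373,183,.119),p("scene",530,278,.06),p("scene",492,231,.119))
print("tape",p("scene",430,297,.016),"cone",p("scene",215,305,0),"pin",p("scene",472,465,0),"bob",p("scene",582,475,.02))
E
```

```text
large [ 0.519 -0.3    0.064] [ 0.518 -0.299  0.064] tip [ 0.417 -0.269  0.123] [ 0.409 -0.262  0.123]
small [0.512 0.274 0.06 ] [0.513 0.279 0.06 ] tip [0.414 0.314 0.119] [0.402 0.317 0.119]
med tip [0.56  0.045 0.119] base? [0.694 0.052 0.005]
rack front top corners [0.595 0.175 0.21 ] [ 0.631 -0.115  0.21 ] [ 0.604 -0.122  0.21 ] [0.579 0.175 0.21 ]
rack back [ 0.747 -0.118  0.21 ] [0.717 0.175 0.21 ]
blue [ 0.372 -0.079  0.06 ] [ 0.318 -0.168  0.119] [0.306 0.207 0.06 ] [0.292 0.102 0.119]
tape [0.432 0.054 0.016] cone [ 0.689 -0.298  0.   ] pin [0.681 0.3   0.   ] bob [0.598 0.462 0.02 ]
```

```bash
cat >> h.py <<'E'
from scipy.spatial.transform import Rotation as R
def goto(pos,Rt,pose=None):
    """rows in tool axes: shift of current->target (cm) and rotvec"""
    s=r.read_state();p,R0=(s["tool_pos"],s["tool_rot"]) if pose is None else pose
    print("shift cm (tool axes)",np.round(R0.T@(np.asarray(pos)-p)*100,2),"rotvec",np.round(R.from_matrix(R0.T@Rt).as_rotvec(),3))
def tool(az,tilt):
    """handle azimuth az (deg, outwards); tool z inward+down, leaning tilt from vertical; y tangential"""
    a,t=np.radians([az,tilt]);o=np.array([np.cos(a),np.sin(a),0])
    z=-np.sin(t)*o-np.array([0,0,np.cos(t)]);y=np.cross([0,0,-1],o)*1.0
    return np.c_[np.cross(y,z),y,z]
E
python3 - <<'E'
from h import *
s=r.read_state();c=r.calibration("wrist")
Tt=np.eye(4);Tt[:3,:3]=s["tool_rot"];Tt[:3,3]=s["tool_pos"]
print(np.round(np.linalg.inv(Tt)@c["T"],3),np.round(c["camera_matrix"],1).tolist())
Rt=tool(180,40);print(np.round(Rt,2),np.linalg.det(Rt))
goto([.47,.05,.27],Rt)
E
```

```text
[[ 0.001 -0.964 -0.267  0.069]
 [ 1.     0.002 -0.001  0.   ]
 [ 0.001 -0.267  0.964 -0.125]
 [ 0.     0.     0.     1.   ]] [[264.5, 0.0, 258.7], [0.0, 264.5, 193.0], [0.0, 0.0, 1.0]]
[[-0.77  0.    0.64]
 [ 0.    1.   -0.  ]
 [-0.64  0.   -0.77]] 0.9999999999999998
shift cm (tool axes) [-40.55 -40.66  -2.18] rotvec [-0.153 -0.687 -0.415]
```

Request:
carry_out([
  [[-3.2, -3.4, -0.15], [0, 0, 0], 1],
  [[-3.2, -3.4, -0.15], [0, 0, 0], 1],
  [[-3.2, -3.4, -0.15], [0, 0, 0], 1],
  [[-3.2, -3.4, -0.15], [0, 0, 0], 1],
  [[-3.2, -3.4, -0.15], [0, 0, 0], 1],
  [[-3.2, -3.4, -0.15], [0, 0, 0], 1],
  [[-3.2, -3.4, -0.15], [0, 0, 0], 1],
  [[-3.2, -3.4, -0.15], [0, 0, 0], 1],
  [[-3.2, -3.4, -0.15], [0, 0, 0], 1],
  [[-3.2, -3.4, -0.15], [0, 0, 0], 1],
  [[-3.2, -3.4, -0.15], [0, 0, 0], 1],
  [[-3.2, -3.4, -0.15], [0, 0, 0], 1],
  [[0, 0, 0], [-0.025, -0.115, -0.069], 1],
  [[0, 0, 0], [-0.025, -0.115, -0.069], 1],
  [[0, 0, 0], [-0.025, -0.115, -0.069], 1],
  [[0, 0, 0], [-0.025, -0.115, -0.069], 1],
  [[0, 0, 0], [-0.025, -0.115, -0.069], 1],
  [[0, 0, 0], [-0.025, -0.115, -0.069], 1],
  [[0, 0, 0], [0, 0, 0], 0],
  [[0, 0, 0], [0, 0, 0], 0],
])

```text
time_s: 2.1
tool_pos: [0.4511, 0.039, 0.2647]
tool_rot: [[-0.883, 0.183, 0.433], [0.158, 0.983, -0.093], [-0.443, -0.014, -0.897]]
ft_force: [-0.0, -0.2, -0.2]
gripper_width: 0.693
gripper_force: 0.0
```

```bash
cat >> h.py <<'E'
def shot(n,name):
    s=r.read_state();c=r.calibration(n);f=r.grab_frame(n)
    np.savez(f"pics/{name}.npz",K=c["camera_matrix"],T=c["T"])
    cv2.imwrite(f"pics/{name}_raw.png",f[:,:,::-1])
    cv2.imwrite(f"pics/{name}.png",cv2.resize(f[:,:,::-1],(800,600),interpolation=cv2.INTER_CUBIC))
    return c,s
def load(name):
    d=np.load(f"pics/{name}.npz");return {"camera_matrix":d["K"],"T":d["T"]}
E
python3 - <<'E'
from h import *
c,s=shot("wrist","w1");print(s["time_s"],s["tool_pos"],np.round(s["tool_rot"],3).tolist(),s["joints"],s["gripper_width"],s["ft_force"])
E
```

```text
2.1 [0.45107703 0.03898473 0.26471145] [[-0.883, 0.183, 0.433], [0.158, 0.983, -0.093], [-0.443, -0.014, -0.897]] [-0.35506601  0.1932453   0.05018668  2.3800304   0.92177199  0.26726141
  0.22179762] 0.6927819236970134 [-0.0129431  -0.2390165  -0.23460357]
```

View pics/w1.png

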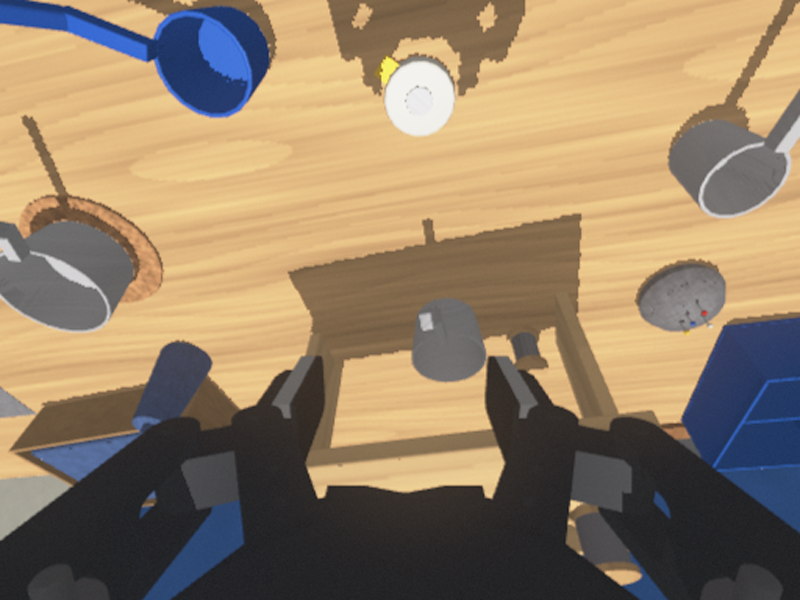

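The wrist view shows the medium cup in the shade at (448,338) with its bright handle end at about (427,321). The large is at (65,275), the small at (735,170), and the tape at (420,97). I'll zoom in on the medium to measure it.

```bash
python3 - <<'E'
from h import *
a=cv2.imread("pics/w1_raw.png");b=cv2.imread("pics/side0.png")
def crop(i,x,y,g=1.):
    k=i[y:y+75,x:x+100].astype(float);k=np.clip(255*(k/255)**g,0,255).astype(np.uint8)
    return cv2.resize(k,(400,300),interpolation=cv2.INTER_CUBIC)
g=.5
im=np.vstack([np.hstack([crop(a,240,180,g),crop(b,180,170,g)]),np.hstack([crop(b,225,110,.8),crop(b,220,230,.8)])])
cv2.imwrite("pics/m1.png",im)
E
```

```text
(no output)
```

View pics/m1.png

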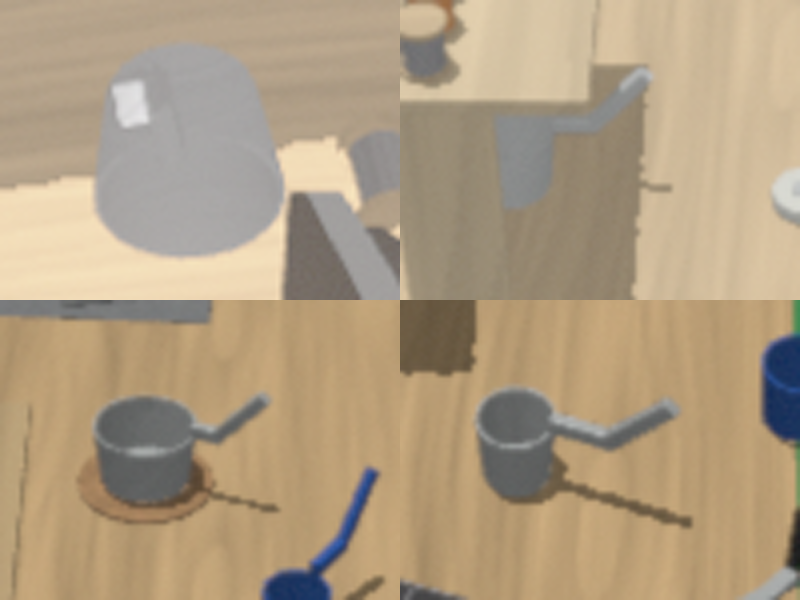

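The crops show the medium rim spanning x 94–283 with its bottom at y 255, its base top at y 44 and its tip face at (130,103). The side-view tip of the medium is at (245,76) within its crop. The large rim spans x 95–195 with its tip at (264,98), and the small rim spans x 76–153 with its tip at (272,107). I'll fit poses to these.

```bash
cat >> h.py <<'E'
th=np.linspace(0,2*np.pi,180)
def circ(x,y,rad,z): return np.c_[x+rad*np.cos(th),y+rad*np.sin(th),0*th+z]
def fit(obs,R1,R0,z0,x0):
    """obs: (cam, kind, value) ; kinds L,R,B,T of rim; bB,bT of base; tip"""
    def res(q):
        x,y,a=q;o=[]
        for c,k,v in obs:
            if k=="tip": o+=list(proj(c,[x+.117*np.cos(a),y+.117*np.sin(a),z0+.119])[0]-v);continue
            P=proj(c,circ(x,y,*((R0,z0) if k[0]=="b" else (R1,z0+.06))))
            i=0 if k[-1] in "LR" else 1
            o.append((P[:,i].min() if k[-1] in "LT" else P[:,i].max())-v)
        return o
    s=least_squares(res,x0,x_scale=[.01,.01,.1],loss="soft_l1")
    print(np.round(s.x[:2],4),"az",np.round(np.degrees(s.x[2]),1),"res px",np.round(res(s.x),1));return s.x
E
cat > p1.py <<'E'
from h import *
w=load("w1");sd,sc=C["side"],C["scene"]
g=lambda o,u:o+(u+.5)/4-.5
h=lambda u:(u+.5)/S-.5
print("medium");M=fit([(w,"L",g(240,94)),(w,"R",g(240,283)),(w,"B",g(180,255)),(w,"bT",g(180,44)),(w,"tip",[g(240,130),g(180,103)]),(sd,"tip",[g(180,245),g(170,76)])],.04,.034,0,[.677,.05,3.1])
print("large");L=fit([(sd,"L",g(225,95)),(sd,"R",g(225,195)),(sd,"T",g(110,97)),(sd,"bB",g(110,203)),(sd,"tip",[g(225,264),g(110,98)]),(sc,"tip",[h(305),h(189)]),(sc,"L",h(241)),(sc,"R",h(289)),(sc,"T",h(217)),(w,"R",h(110)),(w,"B",h(331))],.05,.043,.004,[.519,-.3,2.8])
print("small");Q=fit([(sd,"L",g(220,76)),(sd,"R",g(220,153)),(sd,"T",g(230,88)),(sd,"bB",g(230,200)),(sd,"tip",[g(220,272),g(230,107)]),(sc,"tip",[h(563),h(325)]),(w,"L",h(699)),(w,"R",h(790)),(w,"B",h(217))],.03,.026,0,[.512,.277,2.8])
np.savez("fit1.npz",M=M,L=L,Q=Q)
E
python3 p1.py; python3 - <<'E'
from h import *
d=np.load("fit1.npz");M=d["M"]
az=np.degrees(M[2]);o=np.array([np.cos(M[2]),np.sin(M[2]),0]);Rt=tool(az,40)
g=np.r_[M[:2],0]+.0945*o+[0,0,.092];tcp=g+Rt[:,2]*.002
print("tcp",tcp);goto(tcp-Rt[:,2]*.07,Rt)
E
```

```text
medium
[0.6748 0.0422] az 183.9 res px [-0.7  0.7  1.1 -0.3  0.2 -0.   0.4 -1. ]
large
[ 0.5187 -0.3052] az 162.3 res px [-0.7  0.8 -0.5  0.1  0.3  0.2  1.9 -1.8 -1.2 -0.9 -2.4  0.8  0.1]
small
[0.5144 0.2769] az 162.2 res px [-0.6  1.  -0.9 -0.7 -0.   0.1  1.3 -2.9 -0.7  1.5  1.4]
tcp [0.58175125 0.03588329 0.09046791]
shift cm (tool axes) [-2.29  1.11 14.59] rotvec [-0.149 -0.24  -0.204]
```

Request:
carry_out([
  [[-0.5, 0.2, 2.9], [0, 0, 0], 0.5],
  [[-0.5, 0.2, 2.9], [0, 0, 0], 0.5],
  [[-0.5, 0.2, 2.9], [0, 0, 0], 0.5],
  [[-0.4, 0.2, 2.9], [0, 0, 0], 0.5],
  [[-0.4, 0.3, 3.0], [0, 0, 0], 0.5],
  [[0, 0, 0], [-0.037, -0.06, -0.051], 0.5],
  [[0, 0, 0], [-0.037, -0.06, -0.051], 0.5],
  [[0, 0, 0], [-0.037, -0.06, -0.051], 0.5],
  [[0, 0, 0], [-0.037, -0.06, -0.051], 0.5],
  [[0, 0, 0], [0, 0, 0], 0.5],
  [[0, 0, 0], [0, 0, 0], 0.5],
])

```text
time_s: 3.25
tool_pos: [0.5327, 0.0353, 0.1494]
tool_rot: [[-0.814, -0.014, 0.58], [-0.019, 1.0, -0.003], [-0.58, -0.013, -0.815]]
ft_force: [0.9, 0.3, 0.1]
gripper_width: 0.748
gripper_force: 0.0
```

```bash
python3 - <<'E'
from h import *
d=np.load("fit1.npz");M=d["M"]
az=np.degrees(M[2]);o=np.array([np.cos(M[2]),np.sin(M[2]),0]);Rt=tool(az,40)
g=np.r_[M[:2],0]+.0945*o+[0,0,.092];tcp=g+Rt[:,2]*.002
goto(tcp,Rt)
c,s=shot("wrist","w2");print(s["joints"],s["ft_force"],s["gripper_width"])
a=cv2.imread("pics/w2.png")
tip=np.r_[M[:2]+.117*o[:2],.119]
for P in (tip,g,np.r_[M[:2],.06]):
    u=proj(c,P)[0];print(u*S);cv2.circle(a,tuple(int(v) for v in u*S),3,(0,0,255),1)
for u in proj(c,circ(M[0],M[1],.04,.06))[::6]: cv2.circle(a,tuple(int(v) for v in u*S),1,(0,255,0),-1)
cv2.imwrite("pics/w2o.png",a)
E
```

```text
shift cm (tool axes) [-0.58  0.07  7.65] rotvec [-0.043 -0.08  -0.034]
[ 0.38061141  0.72186832 -0.85263853  2.45890503  2.23396124  0.80860191
 -0.75417084] [0.86546865 0.26503173 0.07317934] 0.7482238668242672
[400.04171821 358.92222393]
[403.77459006 336.53205568]
[411.18861392 372.82995995]
```

View pics/w2o.png

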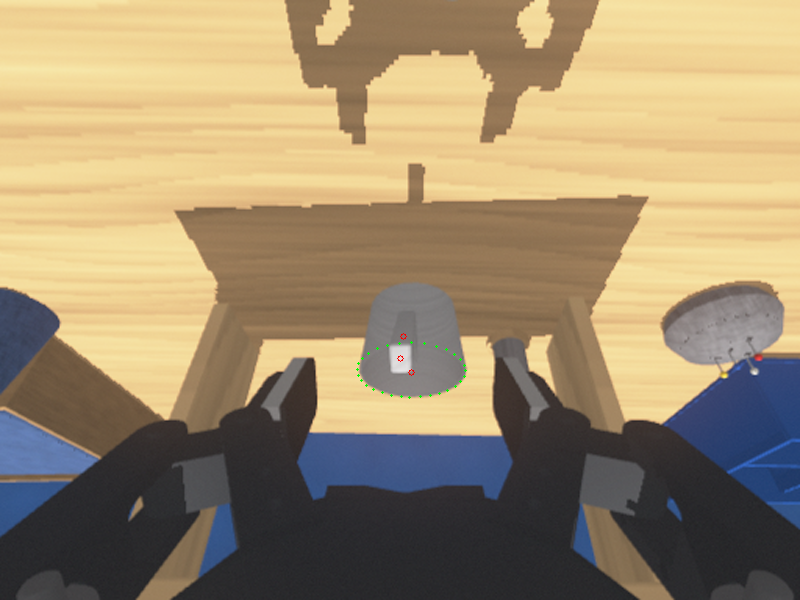

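The overlay of the fitted rim and tip (400,359) matches the medium dipper. Moving in to grasp it.

Request:
carry_out([
  [[-0.1, 0, 1.5], [0, 0, 0], 0.4],
  [[-0.1, 0, 1.5], [0, 0, 0], 0.4],
  [[-0.1, 0, 1.5], [-0.01, -0.02, -0.01], 0.3],
  [[-0.1, 0.05, 1.5], [-0.01, -0.02, -0.01], 0.2],
  [[-0.1, 0.05, 1.5], [-0.02, -0.04, -0.014], 0.2],
  [[0, 0, 0], [0, 0, 0], 0.1],
  [[0, 0, 0], [0, 0, 0], 0.1],
])

```text
time_s: 4.0
tool_pos: [0.581, 0.0385, 0.0933]
tool_rot: [[-0.762, -0.071, 0.643], [-0.059, 0.997, 0.041], [-0.644, -0.007, -0.765]]
ft_force: [-1.1, 0.2, 0.9]
gripper_width: 0.553
gripper_force: 0.0
```

```bash
python3 - <<'E'
from h import *
d=np.load("fit1.npz");M=d["M"]
az=np.degrees(M[2]);o=np.array([np.cos(M[2]),np.sin(M[2]),0]);Rt=tool(az,40)
g=np.r_[M[:2],0]+.0945*o+[0,0,.092];tcp=g+Rt[:,2]*.002
goto(tcp,Rt);s=r.read_state();print(s["joints"],s["ft_force"])
E
```

```text
shift cm (tool axes) [ 0.14 -0.27  0.25] rotvec [-0.003  0.002  0.007]
[ 0.39302759  0.9420307  -0.82220715  2.4162426   2.48165781  0.97943135
 -0.77691247] [-1.09342124  0.17479459  0.87143534]
```

Small correction, then close.

Request:
carry_out([
  [[0.1, -0.27, 0.2], [0, 0, 0], 0],
  [[0, 0, 0], [0, 0, 0], -0.4],
  [[0, 0, 0], [0, 0, 0], -0.7],
  [[0, 0, 0], [0, 0, 0], -1],
  [[0, 0, 0], [0, 0, 0], -1],
  [[0, 0, 0], [0, 0, 0], -1],
  [[0, 0, 0], [0, 0, 0], -1],
  [[0, 0, 0], [0, 0, 0], -1],
], newtons=100)

```text
time_s: 4.8
tool_pos: [0.582, 0.0356, 0.0917]
tool_rot: [[-0.761, -0.07, 0.645], [-0.056, 0.998, 0.043], [-0.646, -0.003, -0.763]]
ft_force: [-3.9, -1.4, 6.5]
gripper_width: 0.099
gripper_force: 97.4
```

Request:
carry_out([
  [[-0.3, 0, -0.4], [0, 0, 0], -1],
  [[-0.35, 0, -0.4], [0, 0, 0], -1],
  [[-0.35, 0, -0.4], [0, 0, 0], -1],
  [[0, 0, 0], [0, 0, 0], -1],
])

```text
time_s: 5.2
tool_pos: [0.582, 0.0358, 0.1074]
tool_rot: [[-0.761, -0.07, 0.645], [-0.056, 0.998, 0.043], [-0.646, -0.003, -0.763]]
ft_force: [0.5, 0.4, -2.1]
gripper_width: 0.105
gripper_force: 97.3
```

```bash
python3 - <<'E'
from h import *
s=r.read_state();print(s["tool_pos"],s["joints"],s["ft_force"],s["ft_torque"],s["gripper_width"])
D=[([.27296,.58934,.2475],[-.0007,-.0015,-1],1.51825),([.45108,.03898,.26471],[.433,-.093,-.897],2.38003),([.5327,.0353,.1494],[.58,-.003,-.815],2.459),([.581,.0385,.0933],[.643,.041,-.765],2.41624),(s["tool_pos"],s["tool_rot"][:,2],s["joints"][3])]
def res(q,pr=0):
    hs,l1,l2,L=q;o=[]
    for p,z,j in D:
        w=np.array(p)-L*np.array(z)-[0,0,hs]
        o.append(np.linalg.norm(w)-np.sqrt(l1*l1+l2*l2+2*l1*l2*np.cos(j)))
    return o
f=least_squares(res,[.33,.4,.4,.25]);print(f.x,np.round(np.array(res(f.x))*1e3,1))
E
```

```text
[0.58199106 0.03582996 0.10742036] [ 0.41044808  0.90568522 -0.83427774  2.41358011  2.46291681  0.94268504
 -0.76523225] [ 0.49947395  0.44579397 -2.11087295] [-0.11785605  1.25382344 -0.06007469] 0.10452698286438059
[0.37762565 0.53222393 0.40858796 0.35443991] [-0.1  0.5 -1.1  0.9 -0.2]
```

```bash
cat >> h.py <<'E'
def tcp_of(x,y,zu,az,tilt):
    Rt=tool(az,tilt);a=np.radians(az)
    return np.array([x,y,zu])+[.0945*np.cos(a),.0945*np.sin(a),.092]+Rt[:,2]*.002,Rt
def plan(way,tilt=40.3,start=None):
    """way: (x,y,zu,az,nrows) after the first (current cup pose)"""
    cur=np.array(way[0][:4],float);p,Rc=tcp_of(*cur,tilt)
    for w in way[1:]:
        tgt=np.array(w[:4],float)
        for k in range(1,w[4]+1):
            q=cur+(tgt-cur)*k/w[4];pn,Rn=tcp_of(*q,tilt)
            wr=pn-.354*Rn[:,2]-[0,0,.378]
            print(np.round(Rc.T@(pn-p)*100,1).tolist(),np.round(R.from_matrix(Rc.T@Rn).as_rotvec(),3).tolist(),"d %.3f"%np.linalg.norm(wr))
            p,Rc=pn,Rn
        cur=tgt
E
python3 - <<'E'
from h import *
plan([(.6748,.0422,.016,183.8),(.655,.01,.018,195,3),(.62,-.03,.018,205,3),(.6,-.1,.018,210,4),(.58,-.2,.018,213,5)])
E
```

```text
[0.5, -1.6, -0.5] [-0.042, -0.0, -0.05] d 0.349
[0.5, -1.6, -0.6] [-0.042, 0.0, -0.05] d 0.348
[0.6, -1.5, -0.6] [-0.042, 0.0, -0.05] d 0.352
[1.1, -1.5, -0.9] [-0.038, 0.0, -0.044] d 0.353
[1.2, -1.4, -1.0] [-0.038, -0.0, -0.044] d 0.359
[1.2, -1.4, -1.0] [-0.038, 0.0, -0.044] d 0.368
[0.9, -1.6, -0.8] [-0.014, 0.0, -0.017] d 0.377
[0.9, -1.6, -0.8] [-0.014, -0.0, -0.017] d 0.388
[1.0, -1.5, -0.8] [-0.014, 0.0, -0.017] d 0.401
[1.0, -1.5, -0.8] [-0.014, 0.0, -0.017] d 0.414
[1.0, -1.6, -0.9] [-0.007, 0.0, -0.008] d 0.427
[1.0, -1.6, -0.9] [-0.007, -0.0, -0.008] d 0.441
[1.1, -1.6, -0.9] [-0.007, 0.0, -0.008] d 0.455
[1.1, -1.6, -0.9] [-0.007, -0.0, -0.008] d 0.471
[1.1, -1.6, -0.9] [-0.007, 0.0, -0.008] d 0.487
```

Request:
carry_out([
  [[0.5, -1.6, -0.5], [-0.042, 0, -0.05], -1],
  [[0.5, -1.6, -0.6], [-0.042, 0, -0.05], -1],
  [[0.6, -1.5, -0.6], [-0.042, 0, -0.05], -1],
  [[1.1, -1.5, -0.9], [-0.038, 0, -0.044], -1],
  [[1.2, -1.4, -1.0], [-0.038, 0, -0.044], -1],
  [[1.2, -1.4, -1.0], [-0.038, 0, -0.044], -1],
  [[0, 0, 0], [0, 0, 0], -1],
  [[0, 0, 0], [0, 0, 0], -1],
])

```text
time_s: 6.0
tool_pos: [0.5358, -0.0704, 0.1091]
tool_rot: [[-0.692, -0.424, 0.584], [-0.325, 0.906, 0.272], [-0.645, -0.002, -0.765]]
ft_force: [0.2, 0.7, -2.0]
gripper_width: 0.097
gripper_force: 98.6
```

```bash
cat >> h.py <<'E'
def where():
    """dipper pose from the tool, rigid grasp"""
    s=r.read_state();p,Rt=s["tool_pos"],s["tool_rot"]
    z=Rt[:,2];g=p-.002*z;y=Rt[:,1];a=np.arctan2(*( -np.cross([0,0,1],y))[:2][::-1])
    if np.dot([np.cos(a),np.sin(a)],-z[:2])<0 and np.hypot(*z[:2])>.1: a+=np.pi
    o=np.array([np.cos(a),np.sin(a)]);tilt=np.degrees(np.arccos(-z[2]))
    print("cup",np.round(g[:2]-.0945*o,4),"zu",round(g[2]-.092,4),"az",round(np.degrees(a)%360,1),"tilt",round(tilt,1),"roll(y_z)",round(y[2],3),"j",np.round(s["joints"],2),"F",np.round(s["ft_force"],1),"t",s["time_s"])
    return g[:2]-.0945*o
E
python3 - <<'E'
from h import *
where()
E
```

```text
cup [ 0.6203 -0.0309] zu 0.0186 az 205.1 tilt 40.1 roll(y_z) -0.002 j [ 0.91  0.9  -0.83  2.39  2.95  0.45 -0.47] F [ 0.2  0.7 -2. ] t 6.0
```

Request:
carry_out([
  [[0.9, -1.6, -0.8], [-0.014, 0, -0.017], -1],
  [[0.9, -1.6, -0.8], [-0.014, 0, -0.017], -1],
  [[1.0, -1.5, -0.8], [-0.014, 0, -0.017], -1],
  [[1.0, -1.5, -0.8], [-0.014, 0, -0.017], -1],
  [[1.0, -1.6, -0.9], [-0.007, 0, -0.008], -1],
  [[1.0, -1.6, -0.9], [-0.007, 0, -0.008], -1],
  [[1.1, -1.6, -0.9], [-0.007, 0, -0.008], -1],
  [[1.1, -1.6, -0.9], [-0.007, 0, -0.008], -1],
  [[1.1, -1.6, -0.9], [-0.007, 0, -0.008], -1],
  [[0, 0, 0], [0, 0, 0], -1],
])

```text
time_s: 7.0
tool_pos: [0.5159, -0.1967, 0.1071]
tool_rot: [[-0.64, -0.501, 0.583], [-0.389, 0.865, 0.316], [-0.662, -0.024, -0.749]]
ft_force: [0.3, 0.9, -3.1]
gripper_width: 0.101
gripper_force: 98.8
```

```bash
python3 - <<'E'
from h import *
where()
d=np.load("fit1.npz")["L"]
plan([(.58,-.2,.018,213),(.57,-.22,.10,214,5),(d[0],d[1],.10,215,5),(d[0],d[1],.04,215,6),(d[0],d[1],.0085,215,7)],40.1)
E
```

```text
cup [ 0.5965 -0.15  ] zu 0.0166 az 210.1 tilt 41.5 roll(y_z) -0.024 j [ 1.11  0.86 -0.64  2.22  4.24  0.23 -1.42] F [ 0.3  0.9 -3.1] t 7.0
[-0.8, -0.3, -1.5] [-0.002, -0.0, -0.003] d 0.490
[-0.8, -0.3, -1.5] [-0.002, 0.0, -0.003] d 0.494
[-0.8, -0.3, -1.5] [-0.002, -0.0, -0.003] d 0.498
[-0.8, -0.3, -1.5] [-0.002, 0.0, -0.003] d 0.503
[-0.8, -0.3, -1.5] [-0.002, -0.0, -0.003] d 0.509
[1.4, -0.9, -1.2] [-0.002, 0.0, -0.003] d 0.517
[1.4, -0.9, -1.2] [-0.002, 0.0, -0.003] d 0.527
[1.4, -0.9, -1.2] [-0.002, 0.0, -0.003] d 0.537
[1.4, -0.9, -1.2] [-0.002, -0.0, -0.003] d 0.547
[1.4, -0.8, -1.2] [-0.002, -0.0, -0.003] d 0.558
[0.6, 0.0, 0.8] [0.0, 0.0, 0.0] d 0.557
[0.6, 0.0, 0.8] [0.0, 0.0, 0.0] d 0.556
[0.6, 0.0, 0.8] [0.0, 0.0, 0.0] d 0.555
[0.6, 0.0, 0.8] [0.0, 0.0, 0.0] d 0.554
[0.6, 0.0, 0.8] [0.0, 0.0, 0.0] d 0.553
[0.6, 0.0, 0.8] [0.0, 0.0, 0.0] d 0.553
[0.3, 0.0, 0.3] [0.0, 0.0, 0.0] d 0.552
[0.3, 0.0, 0.3] [0.0, 0.0, 0.0] d 0.552
[0.3, 0.0, 0.3] [0.0, 0.0, 0.0] d 0.552
[0.3, 0.0, 0.3] [0.0, 0.0, 0.0] d 0.552
[0.3, 0.0, 0.3] [0.0, 0.0, 0.0] d 0.552
[0.3, 0.0, 0.3] [0.0, 0.0, 0.0] d 0.552
[0.3, 0.0, 0.3] [0.0, 0.0, 0.0] d 0.552
```

```bash
cat >> h.py <<'E'
def plan2(way,tilt=40.1,extra=None):
    """rows from the actual pose through the waypoints (x,y,zu,az,nrows)"""
    s=r.read_state();p,Rc=s["tool_pos"],s["tool_rot"]
    for w in way:
        c,az0=p-.002*Rc[:,2],np.degrees(np.arctan2(Rc[0,1],-Rc[1,1]))%360
        a=np.radians(az0);o=np.array([np.cos(a),np.sin(a),0])
        cur=np.r_[c-.0945*o-[0,0,.092],az0];tgt=np.array(w[:4],float)
        R_s=Rc
        for k in range(1,w[4]+1):
            q=cur+(tgt-cur)*k/w[4];pn,Rn=tcp_of(*q,tilt)
            d=np.linalg.norm(pn-.354*Rn[:,2]-[0,0,.378])
            print(np.round(Rc.T@(pn-p)*100,1).tolist(),np.round(R.from_matrix(Rc.T@Rn).as_rotvec(),3).tolist(),"d %.3f"%d)
            p,Rc=pn,Rn
E
python3 - <<'E'
from h import *
plan2([(.605,-.18,.018,197,4),(.63,-.22,.018,180,4),(.63,-.22,.02,158,4)])
E
```

```text
[0.1, -0.2, -0.1] [0.019, 0.025, 0.059] d 0.434
[0.1, -0.2, -0.1] [0.037, 0.0, 0.044] d 0.424
[0.0, -0.2, -0.1] [0.037, -0.0, 0.044] d 0.414
[0.0, -0.2, -0.1] [0.037, 0.0, 0.044] d 0.405
[-0.3, -0.4, 0.2] [0.048, 0.0, 0.057] d 0.396
[-0.3, -0.4, 0.3] [0.048, -0.0, 0.057] d 0.389
[-0.4, -0.4, 0.3] [0.048, 0.0, 0.057] d 0.383
[-0.4, -0.4, 0.4] [0.048, -0.0, 0.057] d 0.379
[-0.1, 0.9, -0.0] [0.062, -0.0, 0.073] d 0.363
[-0.1, 0.9, -0.0] [0.062, 0.0, 0.073] d 0.352
[-0.1, 0.9, -0.0] [0.062, 0.0, 0.073] d 0.347
[-0.1, 0.9, -0.0] [0.062, 0.0, 0.073] d 0.347
```

Request:
carry_out([
  [[0.1, -0.2, -0.1], [0.019, 0.025, 0.059], -1],
  [[0.1, -0.2, -0.1], [0.037, 0, 0.044], -1],
  [[0, -0.2, -0.1], [0.037, 0, 0.044], -1],
  [[0, -0.2, -0.1], [0.037, 0, 0.044], -1],
  [[0, 0, 0], [0, 0, 0], -1],
  [[-0.3, -0.4, 0.2], [0.048, 0, 0.057], -1],
  [[-0.3, -0.4, 0.3], [0.048, 0, 0.057], -1],
  [[-0.4, -0.4, 0.3], [0.048, 0, 0.057], -1],
  [[-0.4, -0.4, 0.4], [0.048, 0, 0.057], -1],
  [[0, 0, 0], [0, 0, 0], -1],
])

```text
time_s: 8.0
tool_pos: [0.5383, -0.2135, 0.1096]
tool_rot: [[-0.763, -0.007, 0.646], [-0.004, 1.0, 0.006], [-0.646, 0.002, -0.763]]
ft_force: [0.1, 1.1, -2.7]
gripper_width: 0.101
gripper_force: 98.7
```

```bash
python3 - <<'E'
from h import *
where()
plan2([(.63,-.22,.018,150,6),(.625,-.22,.03,130,4)])
E
```

```text
cup [ 0.6315 -0.2129] zu 0.0191 az 180.4 tilt 40.3 roll(y_z) 0.002 j [ 0.67  0.75 -0.23  2.37  3.49  0.61 -1.36] F [ 0.1  1.1 -2.7] t 8.0
[0.0, 0.7, 0.0] [0.059, 0.003, 0.066] d 0.363
[-0.0, 0.7, 0.0] [0.057, 0.0, 0.068] d 0.353
[-0.0, 0.7, 0.0] [0.057, -0.0, 0.068] d 0.347
[-0.0, 0.7, 0.0] [0.057, -0.0, 0.068] d 0.346
[-0.0, 0.7, 0.0] [0.057, 0.0, 0.068] d 0.349
[-0.0, 0.7, 0.1] [0.057, 0.0, 0.068] d 0.357
[-0.1, 0.7, -0.3] [0.056, -0.0, 0.067] d 0.367
[-0.1, 0.7, -0.3] [0.056, 0.0, 0.067] d 0.382
[-0.1, 0.7, -0.3] [0.056, 0.0, 0.067] d 0.399
[-0.2, 0.7, -0.3] [0.056, 0.0, 0.067] d 0.420
```

Request:
carry_out([
  [[0, 0.7, 0], [0.057, 0, 0.067], -1],
  [[0, 0.7, 0], [0.057, 0, 0.068], -1],
  [[0, 0.7, 0], [0.057, 0, 0.068], -1],
  [[0, 0.7, 0], [0.057, 0, 0.068], -1],
  [[0, 0.7, 0], [0.057, 0, 0.068], -1],
  [[0, 0.7, 0.1], [0.057, 0, 0.068], -1],
  [[-0.1, 0.7, -0.3], [0.056, 0, 0.067], -1],
  [[-0.1, 0.7, -0.3], [0.056, 0, 0.067], -1],
  [[-0.1, 0.7, -0.3], [0.056, 0, 0.067], -1],
  [[-0.2, 0.7, -0.3], [0.056, 0, 0.067], -1],
  [[0, 0, 0], [0, 0, 0], -1],
])

```text
time_s: 9.1
tool_pos: [0.5643, -0.1476, 0.1209]
tool_rot: [[-0.489, 0.765, 0.418], [0.589, 0.643, -0.488], [-0.643, 0.008, -0.766]]
ft_force: [1.8, 0.0, -2.4]
gripper_width: 0.101
gripper_force: 98.9
```

```bash
python3 - <<'E'
from h import *
where()
plan2([(.61,-.23,.10,120,5),(.5187,-.3052,.10,105,6)])
E
```

```text
cup [ 0.6243 -0.219 ] zu 0.0304 az 130.1 tilt 40.0 roll(y_z) 0.008 j [-0.16  0.73  0.08  2.28  2.06  0.58 -1.44] F [ 1.8  0.  -2.4] t 9.1
[-0.9, -0.0, -1.1] [0.029, -0.002, 0.022] d 0.426
[-0.9, -0.0, -1.1] [0.023, 0.0, 0.027] d 0.433
[-0.9, -0.0, -1.1] [0.023, -0.0, 0.027] d 0.441
[-0.9, -0.0, -1.0] [0.023, 0.0, 0.027] d 0.450
[-0.9, -0.0, -1.0] [0.023, 0.0, 0.027] d 0.460
[-0.3, -1.5, 0.2] [0.028, -0.0, 0.033] d 0.456
[-0.3, -1.5, 0.3] [0.028, -0.0, 0.033] d 0.453
[-0.4, -1.5, 0.3] [0.028, 0.0, 0.033] d 0.450
[-0.4, -1.5, 0.4] [0.028, 0.0, 0.033] d 0.448
[-0.5, -1.5, 0.4] [0.028, -0.0, 0.033] d 0.445
[-0.6, -1.4, 0.5] [0.028, 0.0, 0.033] d 0.443
```

```bash
python3 - <<'E'
from h import *
plan2([(.59,-.235,.06,122,4),(.57,-.25,.1,116,4),(.5187,-.3052,.10,105,6)])
E
```

```text
[-0.3, -0.6, -0.7] [0.029, -0.002, 0.022] d 0.419
[-0.3, -0.6, -0.7] [0.023, 0.0, 0.027] d 0.420
[-0.3, -0.6, -0.7] [0.023, -0.0, 0.027] d 0.422
[-0.4, -0.6, -0.7] [0.023, -0.0, 0.027] d 0.424
[-0.7, -0.4, -0.7] [0.017, 0.0, 0.02] d 0.427
[-0.7, -0.4, -0.7] [0.017, 0.0, 0.02] d 0.431
[-0.7, -0.4, -0.7] [0.017, 0.0, 0.02] d 0.435
[-0.7, -0.4, -0.7] [0.017, -0.0, 0.02] d 0.439
[-0.3, -0.9, 0.3] [0.021, 0.0, 0.024] d 0.439
[-0.4, -0.9, 0.3] [0.021, -0.0, 0.024] d 0.440
[-0.4, -0.8, 0.3] [0.021, 0.0, 0.024] d 0.440
[-0.4, -0.8, 0.4] [0.021, 0.0, 0.024] d 0.441
[-0.5, -0.8, 0.4] [0.021, -0.0, 0.024] d 0.442
[-0.5, -0.8, 0.4] [0.021, -0.0, 0.024] d 0.443
```

Request:
carry_out([
  [[-0.3, -0.6, -0.7], [0.029, -0.002, 0.022], -1],
  [[-0.3, -0.6, -0.7], [0.023, 0, 0.027], -1],
  [[-0.3, -0.6, -0.7], [0.023, 0, 0.027], -1],
  [[-0.4, -0.6, -0.7], [0.023, 0, 0.027], -1],
  [[-0.7, -0.4, -0.7], [0.017, 0, 0.02], -1],
  [[-0.7, -0.4, -0.7], [0.017, 0, 0.02], -1],
  [[-0.7, -0.4, -0.7], [0.017, 0, 0.02], -1],
  [[-0.7, -0.4, -0.7], [0.017, 0, 0.02], -1],
  [[-0.3, -0.9, 0.3], [0.021, 0, 0.024], -1],
  [[-0.4, -0.9, 0.3], [0.021, 0, 0.024], -1],
  [[-0.4, -0.8, 0.3], [0.021, 0, 0.024], -1],
  [[-0.4, -0.8, 0.4], [0.021, 0, 0.024], -1],
  [[-0.5, -0.8, 0.4], [0.021, 0, 0.024], -1],
  [[-0.5, -0.8, 0.4], [0.021, 0, 0.024], -1],
  [[0, 0, 0], [0, 0, 0], -1],
])

```text
time_s: 10.6
tool_pos: [0.488, -0.2211, 0.1913]
tool_rot: [[-0.192, 0.97, 0.153], [0.737, 0.245, -0.63], [-0.649, -0.008, -0.761]]
ft_force: [0.1, 0.1, -2.7]
gripper_width: 0.099
gripper_force: 98.9
```

```bash
cat > ov.py <<'E'
from h import *
import sys
name,x,y,zu,az,R1,R0=sys.argv[1],*map(float,sys.argv[2:8])
L=np.load("fit1.npz")["L"]
out=[]
for n in ("scene","side"):
    c,s=shot(n,name+n);i=cv2.imread(f"pics/{name}{n}_raw.png")
    u=proj(c,[L[0],L[1],.08])[0].astype(int);x0,y0=np.clip(u-[50,70],0,[412,240]);k=cv2.resize(i[y0:y0+144,x0:x0+100],(400,576),interpolation=cv2.INTER_CUBIC)
    def dots(P,col):
        for q in proj(c,P): cv2.circle(k,tuple(int((v-o+.5)*4-.5) for v,o in zip(q,(x0,y0))),1,col,-1)
    a=np.radians(az);o=np.array([np.cos(a),np.sin(a)])
    dots(circ(x,y,R1,zu+.06)[::4],(0,255,0));dots(circ(x,y,R0,zu)[::4],(0,255,255))
    dots([np.r_[np.array([x,y])+.117*o,zu+.119]],(0,0,255))
    dots(circ(L[0],L[1],.05,.064)[::4],(255,0,255))
    out.append(k)
cv2.imwrite(f"pics/{name}.png",np.hstack(out))
E
python3 - <<'E'
from h import *
where()
E
python3 ov.py o1 .5187 -.3052 .10 105 .04 .034
```

```text
cup [ 0.5108 -0.3115] zu 0.1008 az 104.2 tilt 40.4 roll(y_z) -0.008 j [-0.23  0.6   0.28  2.22  1.3   0.55 -0.97] F [ 0.1  0.1 -2.7] t 10.6
```

View pics/o1.png

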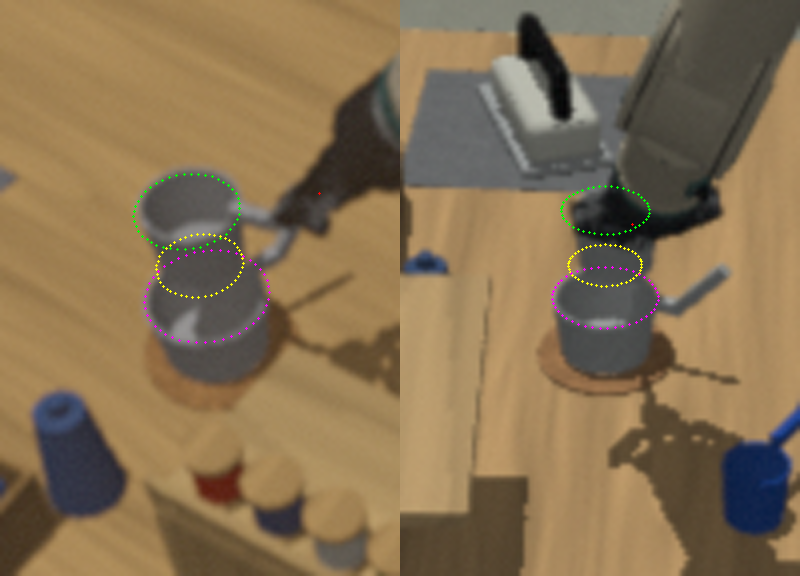

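The overlay shows the held medium rim at scene crop x 141–241 with its top at about y 168, slightly up and right of the green target. The large rim (magenta) matches. I'll compare with the tool-based pose and plan the lowering.

```bash
python3 - <<'E'
from h import *
L=np.load("fit1.npz")["L"];c=C["scene"]
u=proj(c,[L[0],L[1],.08])[0].astype(int);o=np.clip(u-[50,70],0,[412,240])
for P in [(.5108,-.3115),(.5187,-.3052)]:
    q=(proj(c,circ(*P,.04,.1608))-o+.5)*4-.5;print(q.min(0),q.max(0))
plan2([(L[0],L[1],.10,104.5,3),(L[0],L[1],.05,104.5,5),(L[0],L[1],.012,104.5,6)])
E
```

```text
[134.67869779 164.36476029] [240.33680273 239.06005402]
[133.63940578 173.47136503] [239.81870138 248.89919514]
[0.1, 0.2, -0.0] [-0.006, 0.004, 0.004] d 0.442
[0.1, 0.2, -0.0] [-0.0, 0.0, -0.0] d 0.444
[0.1, 0.2, -0.0] [-0.0, 0.0, -0.0] d 0.446
[0.6, 0.0, 0.8] [0.0, 0.0, 0.0] d 0.444
[0.6, 0.0, 0.8] [0.0, 0.0, 0.0] d 0.443
[0.6, 0.0, 0.8] [0.0, 0.0, 0.0] d 0.441
[0.6, 0.0, 0.8] [0.0, 0.0, 0.0] d 0.440
[0.6, 0.0, 0.8] [0.0, 0.0, 0.0] d 0.440
[0.4, 0.0, 0.5] [0.0, 0.0, 0.0] d 0.439
[0.4, 0.0, 0.5] [0.0, 0.0, 0.0] d 0.439
[0.4, 0.0, 0.5] [0.0, 0.0, 0.0] d 0.439
[0.4, 0.0, 0.5] [0.0, 0.0, 0.0] d 0.438
[0.4, 0.0, 0.5] [0.0, 0.0, 0.0] d 0.438
[0.4, 0.0, 0.5] [0.0, 0.0, 0.0] d 0.438
```

Request:
carry_out([
  [[0.1, 0.2, 0], [-0.006, 0.004, 0.004], -1],
  [[0.1, 0.2, 0], [0, 0, 0], -1],
  [[0.1, 0.2, 0], [0, 0, 0], -1],
  [[0.6, 0, 0.8], [0, 0, 0], -1],
  [[0.6, 0, 0.8], [0, 0, 0], -1],
  [[0.6, 0, 0.8], [0, 0, 0], -1],
  [[0.6, 0, 0.8], [0, 0, 0], -1],
  [[0, 0, 0], [0, 0, 0], -1],
  [[0, 0, 0], [0, 0, 0], -1],
])

```text
time_s: 11.6
tool_pos: [0.4949, -0.2178, 0.1492]
tool_rot: [[-0.191, 0.968, 0.16], [0.74, 0.25, -0.624], [-0.645, -0.001, -0.764]]
ft_force: [-0.0, 0.6, -2.8]
gripper_width: 0.1
gripper_force: 98.8
```

```bash
python3 - <<'E'
from h import *
where();L=np.load("fit1.npz")["L"]
plan2([(L[0],L[1],.054,104.5,1),(L[0],L[1],.03,104.5,3),(L[0],L[1],.012,104.5,4)])
E
```

```text
cup [ 0.5182 -0.308 ] zu 0.0588 az 104.5 tilt 40.1 roll(y_z) -0.001 j [-0.24  0.7   0.3   2.23  1.46  0.49 -1.17] F [-0.   0.6 -2.8] t 11.6
[0.5, 0.1, 0.2] [-0.001, 0.001, 0.0] d 0.440
[0.5, 0.0, 0.6] [0.0, 0.0, 0.0] d 0.439
[0.5, 0.0, 0.6] [0.0, 0.0, 0.0] d 0.439
[0.5, 0.0, 0.6] [0.0, 0.0, 0.0] d 0.438
[0.3, 0.0, 0.3] [0.0, 0.0, 0.0] d 0.438
[0.3, 0.0, 0.3] [0.0, 0.0, 0.0] d 0.438
[0.3, 0.0, 0.3] [0.0, 0.0, 0.0] d 0.438
[0.3, 0.0, 0.3] [0.0, 0.0, 0.0] d 0.438
```

Request:
carry_out([
  [[0.5, 0.1, 0.2], [-0.001, 0.001, 0], -1],
  [[0.5, 0, 0.6], [0, 0, 0], -1],
  [[0.5, 0, 0.6], [0, 0, 0], -1],
  [[0.5, 0, 0.6], [0, 0, 0], -1],
  [[0.3, 0, 0.34], [0, 0, 0], -1],
  [[0.3, 0, 0.35], [0, 0, 0], -1],
  [[0.3, 0, 0.35], [0, 0, 0], -1],
  [[0.2, 0, 0.25], [0, 0, 0], -1],
  [[0, 0, 0], [0, 0, 0], -1],
])

```text
time_s: 12.5
tool_pos: [0.495, -0.2152, 0.1037]
tool_rot: [[-0.191, 0.968, 0.161], [0.741, 0.25, -0.623], [-0.644, -0.0, -0.765]]
ft_force: [-0.9, 0.0, -2.1]
gripper_width: 0.101
gripper_force: 98.9
```

```bash
python3 - <<'E'
from h import *
where()
E
```

```text
cup [ 0.5183 -0.3055] zu 0.0132 az 104.5 tilt 40.1 roll(y_z) -0.0 j [-0.23  0.8   0.28  2.24  1.64  0.49 -1.41] F [-0.9  0.  -2.1] t 12.5
```

Request:
carry_out([
  [[0.06, 0, 0.08], [0, 0, 0], -1],
  [[0.06, 0, 0.08], [0, 0, 0], -1],
  [[0.06, 0, 0.08], [0, 0, 0], -1],
  [[0, 0, 0], [0, 0, 0], -1],
  [[0, 0, 0], [0, 0, 0], -1],
])

```text
time_s: 13.0
tool_pos: [0.4952, -0.2156, 0.1013]
tool_rot: [[-0.191, 0.968, 0.161], [0.741, 0.25, -0.624], [-0.644, 0.001, -0.765]]
ft_force: [0.3, 0.8, -1.3]
gripper_width: 0.1
gripper_force: 99.2
```

Request:
carry_out([
  [[0.06, 0, 0.08], [0, 0, 0], -1],
  [[0.03, 0, 0.04], [0, 0, 0], -1],
  [[0, 0, 0], [0, 0, 0], -1],
  [[0, 0, 0], [0, 0, 0], -1],
])

```text
time_s: 13.4
tool_pos: [0.4954, -0.2155, 0.1008]
tool_rot: [[-0.19, 0.968, 0.163], [0.74, 0.25, -0.625], [-0.645, 0.001, -0.764]]
ft_force: [-1.9, 6.6, 10.3]
gripper_width: 0.102
gripper_force: 101.1
```

Request:
carry_out([
  [[0, 0, 0], [0, 0, 0], -0.7],
  [[0, 0, 0], [0, 0, 0], -0.5],
  [[0, 0, 0], [0, 0, 0], -0.4],
  [[0, 0, 0], [0, 0, 0], -0.3],
  [[0, 0, 0], [0, 0, 0], -0.3],
  [[0, 0, -1], [0, 0, 0], -0.3],
  [[0, 0, -2], [0, 0, 0], -0.3],
  [[0, 0, -3], [0, 0, 0], -0.3],
  [[0, 0, -3], [0, 0, 0], -0.3],
  [[0, 0, 0], [0, 0, 0], -0.3],
], newtons=60)

```text
time_s: 14.4
tool_pos: [0.4818, -0.157, 0.17]
tool_rot: [[-0.191, 0.968, 0.166], [0.742, 0.253, -0.621], [-0.643, 0.005, -0.766]]
ft_force: [0.0, 0.0, 0.2]
gripper_width: 0.352
gripper_force: 0.0
```

```bash
python3 ov.py o2 .5187 -.3052 .009 104.5 .04 .034; python3 -c "
from h import *
where()"
```

```text
cup [ 0.5044 -0.2496] zu 0.0782 az 104.5 tilt 40.1 roll(y_z) 0.002 j [-0.36  0.64  0.27  2.25  1.27  0.57 -1.1 ] F [ 1.2 -1.  -0.5] t 14.5
```

View pics/o2.png

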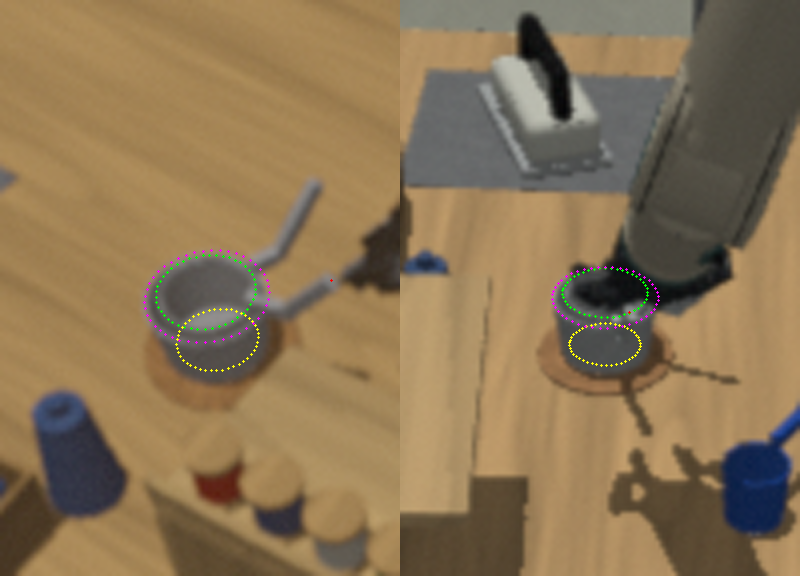

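The picture shows the medium seated concentric in the large, with its handle tip at the predicted spot (330,280), well apart from the large handle. Next is the small one.

```bash
cat >> h.py <<'E'
from scipy.spatial.transform import Slerp
def path(way):
    """way: (pos, R, n): straight line + slerp rows from the actual pose"""
    s=r.read_state();p,Rc=s["tool_pos"],s["tool_rot"]
    for P,Rt,n in way:
        sl=Slerp([0,1],R.from_matrix([Rc,Rt]));p0=p
        for k in range(1,n+1):
            pn=p0+(np.asarray(P)-p0)*k/n;Rn=sl(k/n).as_matrix()
            print(np.round(Rc.T@(pn-p)*100,1).tolist(),np.round(R.from_matrix(Rc.T@Rn).as_rotvec(),3).tolist())
            p,Rc=pn,Rn
        print()
E
python3 - <<'E'
from h import *
s=r.read_state();Q=np.load("fit1.npz")["Q"];az=np.degrees(Q[2])
tc,Rt=tcp_of(Q[0],Q[1],0,az,0);print(tc)
path([([.46,-.13,.28],s["tool_rot"],4),(tc+[0,0,.11],Rt,14)])
E
```

```text
[0.42449407 0.30587766 0.09      ]
[-1.1, -0.3, -2.7] [0.0, -0.0, 0.0]
[-1.1, -0.3, -2.7] [0.0, 0.0, 0.0]
[-1.1, -0.3, -2.7] [0.0, 0.0, 0.0]
[-1.1, -0.3, -2.7] [0.0, 0.0, 0.0]

[2.7, 0.5, -1.5] [-0.025, 0.046, -0.069]
[2.7, 0.8, -1.4] [-0.025, 0.046, -0.069]
[2.7, 1.0, -1.3] [-0.025, 0.046, -0.069]
[2.7, 1.2, -1.1] [-0.025, 0.046, -0.069]
[2.7, 1.4, -0.9] [-0.025, 0.046, -0.069]
[2.6, 1.6, -0.8] [-0.025, 0.046, -0.069]
[2.5, 1.8, -0.6] [-0.025, 0.046, -0.069]
[2.4, 2.0, -0.5] [-0.025, 0.046, -0.069]
[2.3, 2.2, -0.3] [-0.025, 0.046, -0.069]
[2.2, 2.3, -0.1] [-0.025, 0.046, -0.069]
[2.0, 2.5, 0.0] [-0.025, 0.046, -0.069]
[1.8, 2.6, 0.2] [-0.025, 0.046, -0.069]
[1.6, 2.7, 0.3] [-0.025, 0.046, -0.069]
[1.4, 2.8, 0.4] [-0.025, 0.046, -0.069]
```

Request:
carry_out([
  [[-1.1, -0.3, -2.7], [0, 0, 0], -0.3],
  [[-1.1, -0.3, -2.7], [0, 0, 0], -0.3],
  [[-1.1, -0.3, -2.7], [0, 0, 0], -0.3],
  [[-1.1, -0.3, -2.7], [0, 0, 0], 0],
  [[2.7, 0.5, -1.5], [-0.025, 0.046, -0.069], 0],
  [[2.7, 0.8, -1.4], [-0.025, 0.046, -0.069], 0],
  [[2.7, 1.0, -1.3], [-0.025, 0.046, -0.069], 0],
  [[2.7, 1.2, -1.1], [-0.025, 0.046, -0.069], 0],
  [[2.7, 1.4, -0.9], [-0.025, 0.046, -0.069], 0],
  [[2.6, 1.6, -0.8], [-0.025, 0.046, -0.069], 0.1],
  [[2.5, 1.8, -0.6], [-0.025, 0.046, -0.069], 0.1],
  [[2.4, 2.0, -0.5], [-0.025, 0.046, -0.069], 0.1],
  [[2.3, 2.2, -0.3], [-0.025, 0.046, -0.069], 0.1],
  [[2.2, 2.3, -0.1], [-0.025, 0.046, -0.069], 0.1],
  [[2.0, 2.5, 0], [-0.025, 0.046, -0.069], 0.1],
  [[1.8, 2.6, 0.2], [-0.025, 0.046, -0.069], 0.1],
  [[1.6, 2.7, 0.3], [-0.025, 0.046, -0.069], 0.1],
  [[1.4, 2.8, 0.4], [-0.025, 0.046, -0.069], 0.1],
  [[0, 0, 0], [0, 0, 0], 0.1],
])

```text
time_s: 16.4
tool_pos: [0.4262, 0.3079, 0.1982]
tool_rot: [[-0.952, 0.306, -0.008], [0.305, 0.952, 0.004], [0.009, 0.002, -1.0]]
ft_force: [-0.3, -0.1, 0.2]
gripper_width: 0.55
gripper_force: 0.0
```

```bash
python3 - <<'E'
from h import *
Q=np.load("fit1.npz")["Q"];az=np.degrees(Q[2])
tc,Rt=tcp_of(Q[0],Q[1],0,az,0)
where();path([(tc+[0,0,.11],Rt,2)])
c,s=shot("wrist","w3")
a=cv2.imread("pics/w3.png");o=np.array([np.cos(Q[2]),np.sin(Q[2])])
def dots(P,col):
    for u in proj(c,P): cv2.circle(a,tuple(int(v) for v in (u+.5)*S-.5),1,col,-1)
dots(circ(Q[0],Q[1],.03,.06)[::3],(0,255,0))
for k in np.linspace(0,1,9): dots([np.r_[Q[:2]+(.072+.045*k)*o,.065+.054*k]],(0,0,255))
cv2.imwrite("pics/w3o.png",a);print(s["joints"])
E
```

```text
cup [0.3363 0.3368] zu 0.1082 az 342.2 tilt 0.5 roll(y_z) 0.002 j [-0.35  0.56 -0.48  1.9   0.34  0.76  0.24] F [-0.3 -0.1  0.2] t 16.4
[0.1, -0.1, -0.1] [0.001, -0.004, 0.0]
[0.1, -0.1, -0.1] [0.001, -0.004, 0.0]

[-0.35360583  0.55664073 -0.47536148  1.90438313  0.34425279  0.76456423
  0.24090342]
```

View pics/w3o.png

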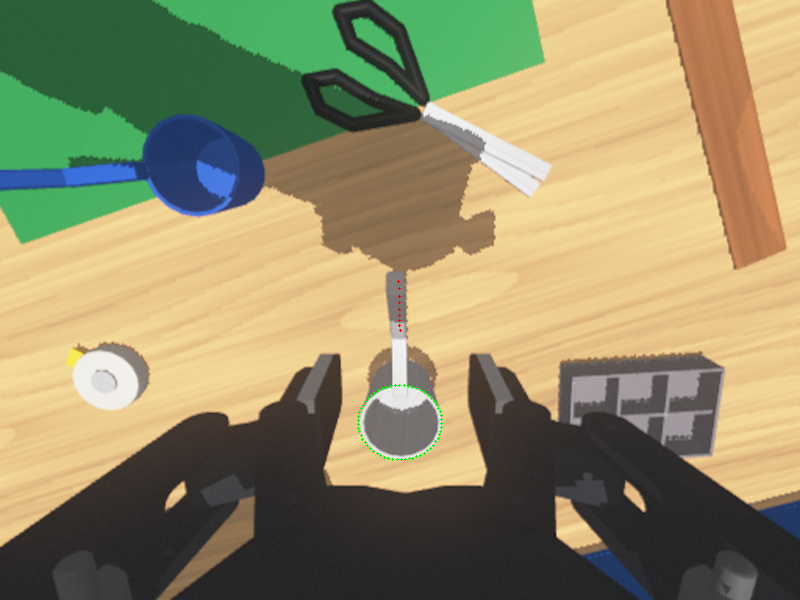

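The rim overlay on the small dipper fits exactly. The handle (tip at (397,273)) lies within about 1–2 mm of the prediction, so I'll lower and grasp.

Request:
carry_out([
  [[0.1, -0.1, 0], [0, -0.004, 0], 0.1],
  [[0.1, -0.1, 0], [0, -0.004, 0], 0],
  [[0, -0.05, 2.5], [0, 0, 0], 0],
  [[0, 0, 2.5], [0, 0, 0], 0],
  [[0, 0, 2.4], [0, 0, 0], 0],
  [[0, 0, 2.0], [0, 0, 0], 0],
  [[0, 0, 1.4], [0, 0, 0], 0],
  [[0, 0, 0], [0, 0, 0], 0],
  [[0, 0, 0], [0, 0, 0], -0.4],
  [[0, 0, 0], [0, 0, 0], -0.7],
  [[0, 0, 0], [0, 0, 0], -1],
  [[0, 0, 0], [0, 0, 0], -1],
  [[0, 0, 0], [0, 0, 0], -1],
  [[0, 0, 0], [0, 0, 0], -1],
  [[0, 0, 0], [0, 0, 0], -1],
], newtons=100)

```text
time_s: 17.95
tool_pos: [0.4234, 0.3054, 0.0932]
tool_rot: [[-0.952, 0.305, 0.004], [0.305, 0.952, 0.001], [-0.003, 0.002, -1.0]]
ft_force: [-0.8, 0.4, 6.5]
gripper_width: 0.097
gripper_force: 97.7
```

Request:
carry_out([
  [[0, 0, -0.5], [0, 0, 0], -1],
  [[0, 0, -1], [0, 0, 0], -1],
  [[0, 0, -2], [0, 0, 0], -1],
  [[0, 0, 0], [0, 0, 0], -1],
  [[0, 0, 0], [0, 0, 0], -1],
])

```text
time_s: 18.45
tool_pos: [0.4232, 0.3046, 0.1276]
tool_rot: [[-0.952, 0.306, 0.003], [0.306, 0.952, 0.001], [-0.003, 0.002, -1.0]]
ft_force: [0.1, -0.1, -1.9]
gripper_width: 0.098
gripper_force: 97.5
```

```bash
cat >> h.py <<'E'
def dip(Rt): return np.degrees(np.arctan2(Rt[0,1],-Rt[1,1]))%360
def where2():
    s=r.read_state();Rt=s["tool_rot"];a=np.radians(dip(Rt));g=s["tool_pos"]-.002*Rt[:,2]
    print("cup",np.round(g[:2]-.0945*np.array([np.cos(a),np.sin(a)]),4),"zu",round(g[2]-.092,4),"az",round(dip(Rt),1),"z",np.round(Rt[:,2],3),"j",np.round(s["joints"],2),"F",np.round(s["ft_force"],1),"t",s["time_s"])
E
python3 - <<'E'
from h import *
where2();print(r.read_state()["ft_torque"])
plan2([(.5144,.277,.15,110,8),(.52,.1,.15,100,5),(.52,-.1,.15,95,6),(.5187,-.3052,.15,58,8)],0)
E
```

```text
cup [0.5132 0.2757] zu 0.0376 az 162.2 z [ 0.003  0.001 -1.   ] j [-0.41  0.65 -0.4   1.98  0.44  0.59  0.15] F [ 0.1 -0.1 -1.9] t 18.45
[0.0281327  0.21682121 0.01783922]
[-0.1, 1.1, -1.4] [0.002, 0.003, 0.114] d 0.544
[-0.1, 1.1, -1.4] [0.0, 0.0, 0.114] d 0.556
[-0.1, 1.1, -1.4] [0.0, 0.0, 0.114] d 0.570
[-0.1, 1.1, -1.4] [0.0, 0.0, 0.114] d 0.584
[-0.1, 1.1, -1.4] [0.0, 0.0, 0.114] d 0.598
[-0.1, 1.1, -1.4] [0.0, 0.0, 0.114] d 0.613
[-0.1, 1.1, -1.4] [0.0, 0.0, 0.114] d 0.628
[-0.1, 1.1, -1.4] [0.0, 0.0, 0.114] d 0.643
[-3.4, -0.8, 0.0] [0.0, 0.0, 0.035] d 0.627
[-3.4, -0.7, 0.0] [0.0, 0.0, 0.035] d 0.613
[-3.4, -0.5, 0.0] [0.0, 0.0, 0.035] d 0.600
[-3.5, -0.4, 0.0] [0.0, 0.0, 0.035] d 0.590
[-3.5, -0.3, 0.0] [0.0, 0.0, 0.035] d 0.581
[-3.3, -0.4, 0.0] [0.0, 0.0, 0.015] d 0.572
[-3.3, -0.4, 0.0] [0.0, 0.0, 0.015] d 0.565
[-3.3, -0.3, 0.0] [0.0, 0.0, 0.015] d 0.560
[-3.3, -0.3, 0.0] [0.0, 0.0, 0.015] d 0.556
[-3.3, -0.2, 0.0] [0.0, 0.0, 0.015] d 0.555
[-3.3, -0.2, 0.0] [0.0, 0.0, 0.015] d 0.556
[-2.6, 0.5, 0.0] [0.0, 0.0, 0.081] d 0.563
[-2.6, 0.7, 0.0] [0.0, 0.0, 0.081] d 0.572
[-2.6, 0.9, 0.0] [0.0, 0.0, 0.081] d 0.582
[-2.6, 1.1, 0.0] [0.0, 0.0, 0.081] d 0.593
[-2.5, 1.3, 0.0] [0.0, 0.0, 0.081] d 0.606
[-2.5, 1.5, 0.0] [0.0, 0.0, 0.081] d 0.619
[-2.4, 1.7, 0.0] [0.0, 0.0, 0.081] d 0.633
[-2.3, 1.9, 0.0] [0.0, 0.0, 0.081] d 0.649
```

Request:
carry_out([
  [[-0.1, 1.1, -1.4], [0.002, 0.003, 0.114], -1],
  [[-0.1, 1.1, -1.4], [0, 0, 0.114], -1],
  [[-0.1, 1.1, -1.4], [0, 0, 0.114], -1],
  [[-0.1, 1.1, -1.4], [0, 0, 0.114], -1],
  [[-0.1, 1.1, -1.4], [0, 0, 0.114], -1],
  [[-0.1, 1.1, -1.4], [0, 0, 0.114], -1],
  [[-0.1, 1.1, -1.4], [0, 0, 0.114], -1],
  [[-0.1, 1.1, -1.4], [0, 0, 0.114], -1],
  [[-3.4, -0.8, 0], [0, 0, 0.035], -1],
  [[-3.4, -0.7, 0], [0, 0, 0.035], -1],
  [[-3.4, -0.5, 0], [0, 0, 0.035], -1],
  [[-3.5, -0.4, 0], [0, 0, 0.035], -1],
  [[-3.5, -0.3, 0], [0, 0, 0.035], -1],
  [[-3.3, -0.4, 0], [0, 0, 0.015], -1],
  [[-3.3, -0.4, 0], [0, 0, 0.015], -1],
  [[-3.3, -0.3, 0], [0, 0, 0.015], -1],
  [[-3.3, -0.3, 0], [0, 0, 0.015], -1],
  [[-3.3, -0.2, 0], [0, 0, 0.015], -1],
  [[-3.3, -0.2, 0], [0, 0, 0.015], -1],
  [[0, 0, 0], [0, 0, 0], -1],
])

```text
time_s: 20.45
tool_pos: [0.5137, -0.0136, 0.2385]
tool_rot: [[-0.075, 0.997, -0.003], [0.997, 0.075, -0.004], [-0.004, -0.003, -1.0]]
ft_force: [-0.5, -0.2, -1.7]
gripper_width: 0.099
gripper_force: 97.7
```

```bash
python3 - <<'E'
from h import *
where2()
plan2([(.5187,-.3052,.15,58,8)],0)
E
```

```text
cup [ 0.5208 -0.1079] zu 0.1485 az 94.3 z [-0.003 -0.004 -1.   ] j [ 0.05  0.45 -0.12  1.9   0.08  0.8  -0.03] F [-0.5 -0.2 -1.7] t 20.45
[-2.5, 0.5, -0.0] [-0.003, 0.004, 0.079] d 0.565
[-2.5, 0.7, -0.0] [0.0, 0.0, 0.079] d 0.574
[-2.5, 0.9, -0.0] [0.0, 0.0, 0.079] d 0.584
[-2.5, 1.1, -0.0] [0.0, 0.0, 0.079] d 0.595
[-2.4, 1.3, -0.0] [0.0, 0.0, 0.079] d 0.607
[-2.4, 1.5, -0.0] [0.0, 0.0, 0.079] d 0.620
[-2.3, 1.7, -0.0] [0.0, 0.0, 0.079] d 0.634
[-2.2, 1.9, -0.0] [0.0, 0.0, 0.079] d 0.649
```

Request:
carry_out([
  [[-2.5, 0.5, 0], [-0.003, 0.004, 0.079], -1],
  [[-2.5, 0.7, 0], [0, 0, 0.079], -1],
  [[-2.5, 0.9, 0], [0, 0, 0.079], -1],
  [[-2.5, 1.1, 0], [0, 0, 0.079], -1],
  [[-2.4, 1.3, 0], [0, 0, 0.079], -1],
  [[-2.4, 1.5, 0], [0, 0, 0.079], -1],
  [[-2.3, 1.7, 0], [0, 0, 0.079], -1],
  [[-2.2, 1.9, 0], [0, 0, 0.079], -1],
  [[0, 0, 0], [0, 0, 0], -1],
  [[0, 0, 0], [0, 0, 0], -1],
])

```text
time_s: 21.45
tool_pos: [0.5704, -0.22, 0.2382]
tool_rot: [[0.524, 0.852, 0.001], [0.852, -0.524, 0.004], [0.003, -0.001, -1.0]]
ft_force: [0.6, 1.0, -1.0]
gripper_width: 0.099
gripper_force: 97.7
```

```bash
python3 - <<'E' | tee o.txt
from h import *
where2()
plan2([(.5187,-.3052,.15,58,2),(.5187,-.3052,.08,58,5),(.5187,-.3052,.03,58,7),(.5187,-.3052,.018,58,5)],0)
E
set -- $(python3 -c "
from h import *
s=r.read_state();Rt=s['tool_rot'];a=np.radians(dip(Rt));g=s['tool_pos']-.002*Rt[:,2]
print(*(g[:2]-.0945*np.array([np.cos(a),np.sin(a)])),g[2]-.0952,dip(Rt))"); python3 ov.py o3 $1 $2 $3 $4 .03 .026
```

```text
cup [ 0.5209 -0.3005] zu 0.1482 az 58.4 z [ 0.001  0.004 -1.   ] j [ 0.28  0.58  0.07  1.64 -0.05  0.92 -0.18] F [ 0.6  1.  -1. ] t 21.45
[-0.3, 0.1, -0.1] [-0.001, -0.003, 0.003] d 0.648
[-0.3, 0.1, -0.1] [0.0, 0.0, 0.003] d 0.649
[0.0, 0.0, 1.4] [0.0, 0.0, 0.0] d 0.644
[0.0, 0.0, 1.4] [0.0, 0.0, 0.0] d 0.640
[0.0, 0.0, 1.4] [0.0, 0.0, 0.0] d 0.636
[0.0, 0.0, 1.4] [0.0, 0.0, 0.0] d 0.632
[0.0, 0.0, 1.4] [0.0, 0.0, 0.0] d 0.629
[0.0, 0.0, 0.7] [0.0, 0.0, 0.0] d 0.627
[0.0, 0.0, 0.7] [0.0, 0.0, 0.0] d 0.626
[0.0, 0.0, 0.7] [0.0, 0.0, 0.0] d 0.624
[0.0, 0.0, 0.7] [0.0, 0.0, 0.0] d 0.623
[0.0, 0.0, 0.7] [0.0, 0.0, 0.0] d 0.622
[0.0, 0.0, 0.7] [0.0, 0.0, 0.0] d 0.620
[0.0, 0.0, 0.7] [0.0, 0.0, 0.0] d 0.619
[0.0, 0.0, 0.2] [0.0, 0.0, 0.0] d 0.619
[0.0, 0.0, 0.2] [0.0, 0.0, 0.0] d 0.618
[0.0, 0.0, 0.2] [0.0, 0.0, 0.0] d 0.618
[0.0, 0.0, 0.2] [0.0, 0.0, 0.0] d 0.618
[0.0, 0.0, 0.2] [0.0, 0.0, 0.0] d 0.617
```

View pics/o3.png

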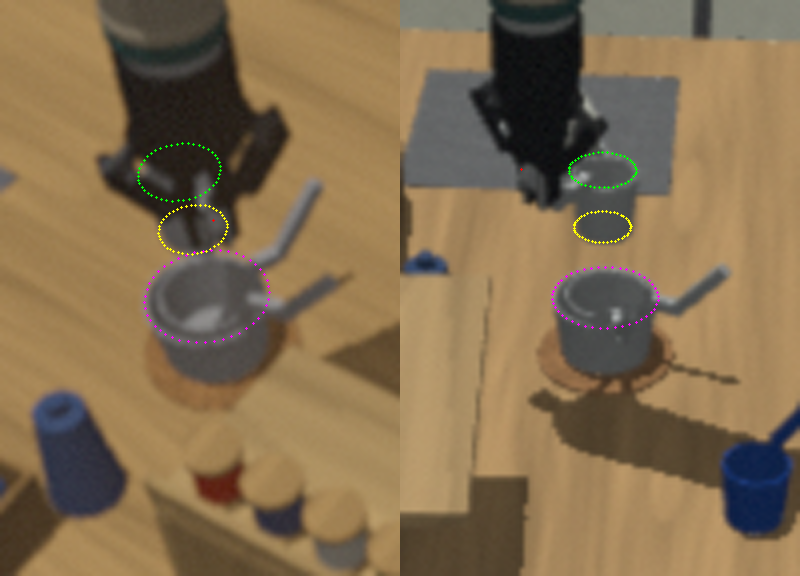

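The held small dipper matches the overlay in the side view (rim x 569–637). The nest below is unchanged. Lowering it now.

Request:
carry_out([
  [[-0.3, 0.1, 0], [-0.001, -0.003, 0.003], -1],
  [[-0.25, 0.1, 0], [0, 0, 0.003], -1],
  [[0, 0, 1.4], [0, 0, 0], -1],
  [[0, 0, 1.4], [0, 0, 0], -1],
  [[0, 0, 1.4], [0, 0, 0], -1],
  [[0, 0, 1.4], [0, 0, 0], -1],
  [[0, 0, 1.2], [0, 0, 0], -1],
  [[0, 0, 0], [0, 0, 0], -1],
  [[0, 0, 0], [0, 0, 0], -1],
])

```text
time_s: 22.45
tool_pos: [0.5698, -0.2243, 0.1707]
tool_rot: [[0.527, 0.85, 0.001], [0.85, -0.527, 0.0], [0.001, 0.001, -1.0]]
ft_force: [0.3, 0.1, -2.0]
gripper_width: 0.098
gripper_force: 97.6
```

```bash
python3 - <<'E'
from h import *
where2()
plan2([(.5187,-.3055,.08,58,1)],0)
E
```

```text
cup [ 0.52   -0.3047] zu 0.0807 az 58.2 z [ 0.001  0.    -1.   ] j [ 0.29  0.66  0.06  1.71 -0.05  0.77 -0.18] F [ 0.3  0.1 -2. ] t 22.45
[-0.1, -0.0, 0.1] [0.001, -0.001, 0.004] d 0.629
```

Request:
carry_out([
  [[-0.1, -0.05, 0.5], [0, 0, 0], -1],
  [[0, 0, 0.8], [0, 0, 0], -1],
  [[0, 0, 0.8], [0, 0, 0], -1],
  [[0, 0, 0.8], [0, 0, 0], -1],
  [[0, 0, 0.8], [0, 0, 0], -1],
  [[0, 0, 0.8], [0, 0, 0], -1],
  [[0, 0, 0.6], [0, 0, 0], -1],
  [[0, 0, 0.5], [0, 0, 0], -1],
  [[0, 0, 0.3], [0, 0, 0], -1],
  [[0, 0, 0], [0, 0, 0], -1],
  [[0, 0, 0], [0, 0, 0], -1],
])

```text
time_s: 23.55
tool_pos: [0.569, -0.225, 0.1121]
tool_rot: [[0.527, 0.85, 0.002], [0.85, -0.527, 0.0], [0.001, 0.001, -1.0]]
ft_force: [0.2, 0.3, -1.1]
gripper_width: 0.101
gripper_force: 97.7
```

Request:
carry_out([
  [[0, 0, 0.15], [0, 0, 0], -1],
  [[0, 0, 0.15], [0, 0, 0], -1],
  [[0, 0, 0.1], [0, 0, 0], -1],
  [[0, 0, 0], [0, 0, 0], -1],
  [[0, 0, 0], [0, 0, 0], -1],
])

```text
time_s: 24.05
tool_pos: [0.5691, -0.2248, 0.1082]
tool_rot: [[0.527, 0.85, 0.002], [0.85, -0.527, 0.0], [0.001, 0.001, -1.0]]
ft_force: [-0.2, 0.9, 0.1]
gripper_width: 0.099
gripper_force: 97.9
```

Request:
carry_out([
  [[0, 0, 0.08], [0, 0, 0], -1],
  [[0, 0, 0], [0, 0, 0], -1],
  [[0, 0, 0], [0, 0, 0], -1],
])

```text
time_s: 24.35
tool_pos: [0.5693, -0.2245, 0.1076]
tool_rot: [[0.526, 0.85, 0.002], [0.85, -0.526, 0.001], [0.002, 0.001, -1.0]]
ft_force: [-1.0, 3.0, 4.5]
gripper_width: 0.102
gripper_force: 98.5
```

Contact was made at the expected height. Releasing and withdrawing upward.

Request:
carry_out([
  [[0, 0, 0], [0, 0, 0], -0.7],
  [[0, 0, 0], [0, 0, 0], -0.5],
  [[0, 0, 0], [0, 0, 0], -0.4],
  [[0, 0, 0], [0, 0, 0], -0.3],
  [[0, 0, 0], [0, 0, 0], -0.3],
  [[0, 0, -1], [0, 0, 0], -0.3],
  [[0, 0, -2], [0, 0, 0], -0.3],
  [[0, 0, -3], [0, 0, 0], -0.3],
  [[0, 0, -3], [0, 0, 0], -0.3],
  [[0, 0, -4], [0, 0, 0], -0.3],
  [[-2, 0, -4], [0, 0, 0], -0.3],
  [[-3, 0, -3], [0, 0, 0], -0.3],
  [[0, 0, 0], [0, 0, 0], -0.3],
], newtons=60)

```text
time_s: 25.65
tool_pos: [0.5416, -0.2738, 0.3131]
tool_rot: [[0.533, 0.846, 0.009], [0.846, -0.532, -0.008], [-0.002, 0.011, -1.0]]
ft_force: [0.3, -0.6, -0.4]
gripper_width: 0.351
gripper_force: 0.0
```

```bash
python3 ov.py o4 .519 -.305 .014 58 .03 .026
```

```text
(no output)
```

View pics/o4.png

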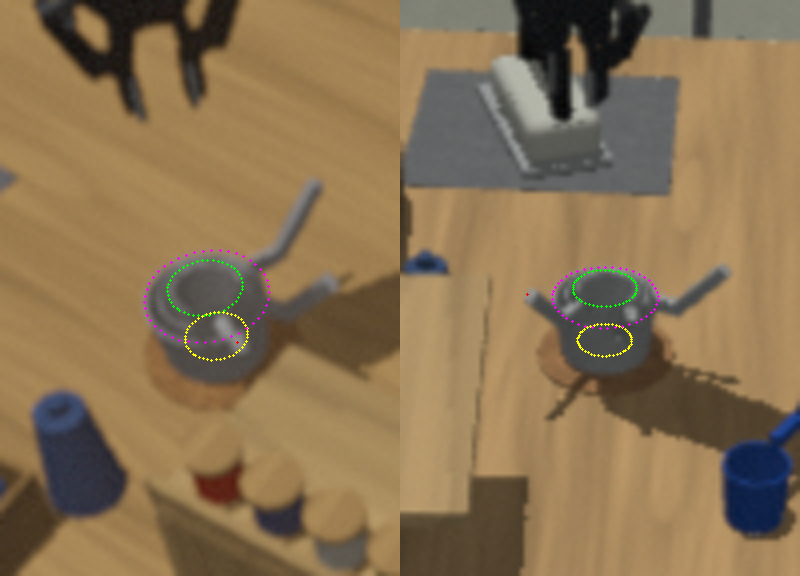

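All three are nested and concentric. The handles fan apart, with the large tip at (725,271), the small tip at (530,294) in the side view, and the medium between them. The gripper is clear, so I'm handing in.

```bash
python3 -c "
from h import *
print(r.close_job())"
```

```text
the job is handed in; nothing more can be done
None
```

The medium dipper sits in the large one and the small in the medium, each lowered in until it touched the floor below, handles fanned about 46° or more apart and the gripper clear; I handed the job in at about 26 s of the 72 s, and no verdict came back.

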